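# Load the curing unit and lock its drawer with the pull-out toggle

## Task

Load the light-curing unit: set the plaster jaw model down in its open drawer, flat and teeth up, without dropping it, and push the drawer fully home. Then lock the drawer with the toggle on top of the unit: pull the bat outward, flip it right over to the other, locked side and let it draw back into its notch; leave the bottles, jar and tools round about where they are.

Things in the scene. Friction and masses are not known exactly. Their poses are not given: they have to be found in the camera images.
- curing_unit: light-curing unit fixed to the bench: white casing 130 mm deep (its x), 200 mm wide (y), 80 mm high, open in front for one drawer. Origin: centre of its underside, at bench level; its front faces its own -x, roughly to the robot. On top: amber window, timer knob (to 93 mm high) at front right (y -66 mm), locking toggle at front left (y +62 mm)
- drawer (a joint): the unit's drawer, m: 0 = fully home (front panel against the casing), growing as it is pulled out along the unit's -x, to 0.102. Starts pulled out 92 to 100 mm. Slides at about 2 N and stays where it is left. It cannot go home while the toggle is on the locked side
- drawer_floor (a point): middle of the drawer floor's upper face, 22 mm above the bench; axes as the unit's. Tray inside 96 mm (x) by 140 mm (y); side and back walls 3 mm thick, 23 mm high above the floor. Front panel 10 mm thick, 192 mm wide, up to 47 mm above the floor; its outer face is 61 mm from here towards -x. Pulled out, the tray's last few mm stay under the casing
- drawer_lip (a point): middle of the outer edge of the drawer's pull lip, which is 100 mm wide (y), 8 mm high, stands 8 mm out (-x) from the front panel, 56 mm above the bench; axes as the unit's. With the drawer home it is 83 mm in front (-x) of the unit's origin
- lock_toggle (a joint): tilt of the toggle bat about the unit's x axis through toggle_pivot, rad: 0 = unlocked (bat leans 0.4 rad from vertical to the unit's left, +y), 0.8 = locked (leans 0.4 rad to its right, -y). Starts at 0. A pin through the bat sits in a notch either side of a middle tooth: it tilts no more than 0.1 rad from either end unless pulled out. Locked, its tail holds the drawer home
- toggle_bat (a joint): how far the bat is pulled out along its own length, m: 0 = seated in its notch, 0.010 = end of travel. It must be out by more than 0.007 to pass over the tooth; a spring draws it back with 3.6 N when seated, 6.6 N fully out. While out it tilts freely (under 2 N at the grip)
- toggle_grip (a point): where to grip the bat: on its axis, 48 mm from the pivot when seated (58 mm fully out), 11 mm below its round end; z points outward along the bat, x along the unit's x. The bat is a plain steel lever, 13 mm thick here, tapering to 8 mm at 24 mm from the pivot; the notched cheeks at its foot (22 mm in x, 28 mm in y) rise 18.5 mm above the pivot
- toggle_pivot (a point): the toggle's tilt axis, 84 mm above the bench (4 mm above the casing's top), at x = -22 mm, y = +62 mm in the unit's frame; axes as the unit's
- plaster_model: trimmed plaster jaw model with teeth on top, 52 mm (x) by 68 mm (y), 32 mm high, 0.1 to 0.2 kg; grip its base, the lower 18 mm with upright sides. It lies on the bench teeth up. Origin: centre of its underside; z points up through the teeth
- varnish: square glass varnish bottle with a tall black cap, 26x26x70 mm, standing; origin at the centre of its underside. A bystander
- oil_bottle: separating-oil bottle with white cap, 41x42x92 mm, standing; origin at the centre of its underside. A bystander
- cutters: small side-cutting pliers lying flat, 136x60x12 mm, long axis along its own x; origin at the centre of its underside. A bystander
- brush: thin wooden-handled ceramic brush lying flat, 9x122x9 mm, long axis along its own y; origin at the centre of its underside. A bystander
- jar: round screw-top salve jar, 60 mm across, 52 mm high, standing; origin at the centre of its underside. A bystander

How it is judged:
On the way, in this order (a step that is already met when the one before it is completed fails the run):
1. the model lies flat in the drawer, let go (x of plaster_model in the frame of drawer_floor between -0.03 and 0.03 m and y of plaster_model in the frame of drawer_floor between -0.05 and 0.05 m and z of plaster_model in the frame of drawer_floor below 0.004 m and angle between plaster_model's own z axis and vertical below 0.1 rad and contact force between the fingers and plaster_model below 0.3 N), for 0.2 s.
2. the drawer is fully home with the model in it (x of plaster_model in the frame of drawer_floor between -0.03 and 0.03 m and y of plaster_model in the frame of drawer_floor between -0.05 and 0.05 m and z of plaster_model in the frame of drawer_floor below 0.004 m and angle between plaster_model's own z axis and vertical below 0.1 rad and value of joint drawer below 0.003 m), for 0.1 s.
3. the toggle is over on the locked side and seated in its notch (value of joint lock_toggle above 0.72 rad and value of joint toggle_bat below 0.002 m and value of joint drawer below 0.003 m), for 0.2 s.
At the end, for the whole second after the job is handed in: The model lies flat (within 0.1 rad), teeth up, on the drawer's floor (underside within 4 mm of it) and at rest, the drawer is home (joint under 3 mm), and the toggle stands on its locked side (over 0.72 rad) with the bat drawn in (under 2 mm) (all of step 3 and x of plaster_model in the frame of drawer_floor between -0.03 and 0.03 m and y of plaster_model in the frame of drawer_floor between -0.05 and 0.05 m and z of plaster_model in the frame of drawer_floor below 0.004 m and angle between plaster_model's own z axis and vertical below 0.1 rad and linear speed of plaster_model below 0.02 m/s); the robot touches nothing.
It fails at once if the model is dropped: in the air over the drawer, more than 15 mm above its floor, with no finger on it (z of plaster_model in the frame of drawer_floor above 0.015 m and x of plaster_model in the frame of drawer_floor between -0.05 and 0.05 m and y of plaster_model in the frame of drawer_floor between -0.08 and 0.08 m and contact force between the fingers and plaster_model below 0.05 N).
It fails at once if a bystander (bottles, jar, brush or pliers) is shifted by more than 30 mm (distance of any of varnish, oil_bottle, cutters, brush, jar from where it was at the start of the episode above 0.03 m).
It also fails if it takes over 69 s, if anything falls off the work surface, if the arm or the gripper's body presses on something with over 40 N, if the wrist force passes 120 N, or if a joint passes its speed limit or range.

## Robot

A 6-joint arm with a two-finger parallel gripper is mounted at the origin on a cart in front of the work surface, level with it; the furniture and walls round the work are solid. World frame = base frame: x ahead of the robot, y to its left, z up, the work surface at z = 0. Lengths are in m, angles in rad, forces in N, time in s.
With the tool pointing down it reaches from about 0.3 to 0.775 m from the base axis. Payload 14.6 kg.
Tool frame: the origin (TCP) lies between the finger pads; the fingertips stand ctrl.tip_extent ahead of it and the grasp point (between the pads) lies 3 mm ahead of it (ctrl.tip_extent is the distance from the TCP to the fingertips, in m); z points along the fingers, y is the line along which they close (so a half turn about z gives the same grasp; the last joint's range is limited). The gripper opens to 94 mm and grips with 3 to 60 N. Pads are 16 mm wide; open, the fingers measure 119 mm over their backs; the gripper's body (75 mm by 177 mm) begins 78 mm behind the grasp point.
Start: joints at [-1.313, 0.3, 1.521, -0, 1.321, -0.067], TCP at [0.176, -0.521, 0.227] pointing down, gripper open.
Joint ranges: [-3.03, 3.03], [-0.79, 2.21], [0.23, 2.52], [-1.04, 4.18], [0, 3.07], [-2.55, 2.55]. Speed limits (rad/s): [2.22, 2.22, 2.57, 3.14, 3.14, 3.14].

## Interface

Orientations are given as [roll, pitch, yaw] about the fixed x, y, z axes, in that order (R = Rz(yaw) Ry(pitch) Rx(roll)).
In Python, from station import ctrl, camrig, status gives the robot as it stands (ctrl), with the cameras (camrig) and the readings (status).
- The arm moves only by the tool shift_gripper, called in YAML: its name, and indented under it one key for each argument. Schema: {"type":"object","properties":{"deltas":{"type":"array","items":{"type":"array","items":{"type":"number"},"minItems":6,"maxItems":6},"minItems":1,"maxItems":10},"jaw":{"type":"number"},"force":{"type":"number"},"only":{"type":"string"},"quiet":{"type":"boolean"},"lines":{"type":"string"}},"required":["deltas"],"additionalProperties":false}. deltas is a list of rows, 1 to 10 of them, each of 6 numbers: dx, dy, dz in a scale on which 1.0 is 0.2 m, then a rotation vector rx, ry, rz in normalised numbers (1 is pi/2 rad); each row shifts and turns the commanded pose from where the row before left it, along the tool's axes as they then stand; what a row does not reach is not made up. A row lasts 1/10 s, in which the tool goes at most 0.05 m and 0.15 rad, less where a joint would pass 70% of its speed; a pose out of reach is approached as far as the arm can. jaw is the finger opening in m, set as the call begins (left out keeps the last). The fingers move at their own pace and stop on an object; force is the grip in N (left out, the last holds). Time passes only in rows, so rows that do not move let the fingers close. The tool returns the time, the measured TCP pose, the force, the opening and the grip force at its end. only (a regular expression) keeps the lines of the reply that match it, lines (a string "A,B") keeps lines A to B, and quiet returns only ok. A shift or turn number past 1, either way, is cut back to 1. Input that does not fit is refused with a message, and nothing moves.
- status.get_obs(): the state, without advancing time (a new reading comes with each control period).
- camrig.camera(name): name is "scene" or "top" or "wrist"; returns a dict with "pixels" (420x560x3 uint8, blue, green, red), "fx", "fy", "cx", "cy" (pixels), "extrinsics" (4x4, takes a point from camera to world coordinates). Camera axes: x right, y up, looking along -z (the intrinsics and any distortion apply to the point x, -y, -z); pixel columns grow to the right and rows downward; lengths in m; the calibration is good to about 2 mm. The wrist camera is an equidistant fisheye: a pixel r from the principal point sees the ray r / f radians off the axis. A picture is of the moment at which its call begins. There is no depth.
- ctrl.hand_in(): hands the job in; it is judged then, once.
The state is a dict: "time_s": time; "qpos": joint angles; "joint_vel": joint speeds; "tau": joint torques, N m; "ee_pos": TCP position; "eef_rot": TCP orientation; "force": force on the tool from outside, world axes, zero at the start; "moment": the same for the moment, N m; "grip_width": finger opening in m; "grip_force": force on a finger pad.
Only numpy, scipy, OpenCV 4.12 (cv2) and the standard library are available. Lean on these libraries where they do the work, as an engineer would, in place of code of your own. Each camera call takes 0.05 s, during which the arm holds its last target. There are 200 camera calls.

## Working session

There is one attempt and no reset: what is moved stays moved. The work goes in short steps, Python scripts to look and compute and a tool call to move; the robot and the scene stay as the last step left them, time stands still between calls to the robot, and variables do not carry over. Pictures are saved under pics/ and viewed, at most 10 in all, crops included, and the job is handed in when it is done.

```bash
ls; mkdir -p pics
```

Run:
```python
from station import ctrl, camrig, status
import cv2,numpy as np,pickle
np.set_printoptions(precision=4,suppress=True)
o=status.get_obs();print(o,ctrl.tip_extent)
for n in("scene","top"):
    c=camrig.camera(n);pickle.dump(c,open(n+".pkl","wb"));cv2.imwrite(f"pics/{n}0.png",c["pixels"])
    print(n,c["fx"],c["fy"],c["cx"],c["cy"],c["extrinsics"],[k for k in c])
```

```text
pics
station.py
{'time_s': 0.0, 'qpos': array([-1.3126,  0.3005,  1.5216,  0.    ,  1.3207, -0.0666]), 'joint_vel': array([ 0.0003, -0.0002, -0.0007, -0.0005, -0.0002,  0.0004]), 'tau': array([  0.0025, -53.1809, -35.274 ,   0.071 ,   0.0244,  -0.0001]), 'ee_pos': array([ 0.1755, -0.521 ,  0.2269]), 'eef_rot': array([-3.1404, -0.0001,  0.3248]), 'force': array([0.3221, 0.6084, 0.5108]), 'moment': array([-0.0327, -0.0269,  0.0215]), 'grip_force': 0.0, 'grip_width': 0.09400195944435949} 0.022
scene 419.5380882389907 419.5380882389907 281.07942914236577 212.72146191844303 [[-0.8725  0.217  -0.4378  0.0152]
 [-0.4885 -0.3699  0.7903  0.845 ]
 [ 0.0095  0.9034  0.4288  0.57  ]
 [ 0.      0.      0.      1.    ]] ['pixels', 'fx', 'fy', 'cx', 'cy', 'extrinsics']
top 471.1934543099198 471.1934543099198 283.6731680713961 215.00939047122802 [[-0.0027  0.9881 -0.1537  0.271 ]
 [-0.9999 -0.0049 -0.014  -0.0528]
 [-0.0146  0.1536  0.988   1.5217]
 [ 0.      0.      0.      1.    ]] ['pixels', 'fx', 'fy', 'cx', 'cy', 'extrinsics']
```

View pics/scene0.png

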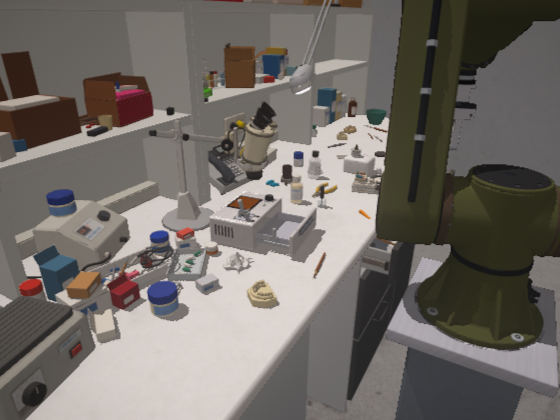

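View pics/top0.png

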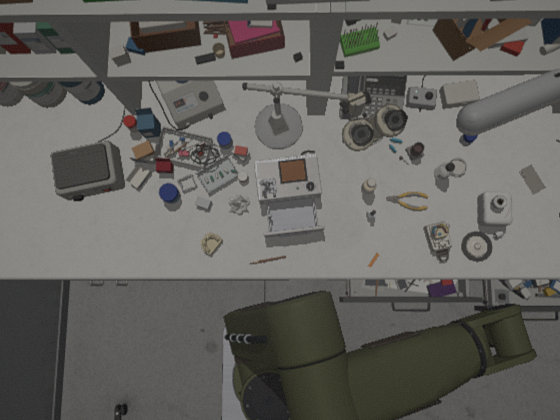

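The model is the yellowish horseshoe at scene (262,294) / top (210,244). The unit is at top (288,180), its drawer at (293,220) and the toggle at about (268,185). I'll zoom in on both.

Create h.py:
```python
import numpy as np,pickle,cv2
from scipy.spatial.transform import Rotation as R
np.set_printoptions(precision=4,suppress=True)
def load(n): return pickle.load(open(n+".pkl","rb"))
def ray(c,u,v,fish=False):
    x,y=(u-c["cx"])/c["fx"],(v-c["cy"])/c["fy"]
    if fish:
        t=np.hypot(x,y); s=np.sin(t)/t if t>1e-9 else 1; d=np.array([x*s,-y*s,-np.cos(t)])
    else: d=np.array([x,-y,-1.])
    E=c["extrinsics"]; d=E[:3,:3]@d; return E[:3,3],d/np.linalg.norm(d)
def plane(c,u,v,z,fish=False):
    o,d=ray(c,u,v,fish); return o+d*(z-o[2])/d[2]
def meet(*rs):  # least squares point of rays, rms miss
    A=0;b=0
    for o,d in rs: P=np.eye(3)-np.outer(d,d);A=A+P;b=b+P@o
    p=np.linalg.solve(A,b); return p,[np.linalg.norm((np.eye(3)-np.outer(d,d))@(p-o)) for o,d in rs]
def proj(c,p,fish=False):
    E=c["extrinsics"];q=E[:3,:3].T@(np.asarray(p)-E[:3,3]);x,y,z=q[0],-q[1],-q[2]
    if fish:
        r=np.hypot(x,y);t=np.arctan2(r,z);x,y,z=x/r*t,y/r*t,1
    return c["fx"]*x/z+c["cx"],c["fy"]*y/z+c["cy"]
```

Run:
```python
from h import *
t=load("top")["pixels"][140:270,190:340];s=load("scene")["pixels"][175:315,190:340]
f=lambda i:cv2.resize(i,(600,int(i.shape[0]*4)),interpolation=cv2.INTER_CUBIC)
cv2.imwrite("pics/z1.png",f(t));cv2.imwrite("pics/z2.png",f(s))
```

```text
(no output)
```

View pics/z1.png

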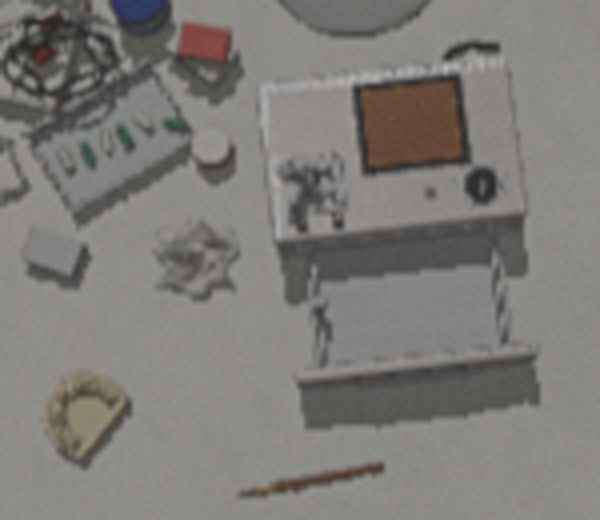

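View pics/z2.png

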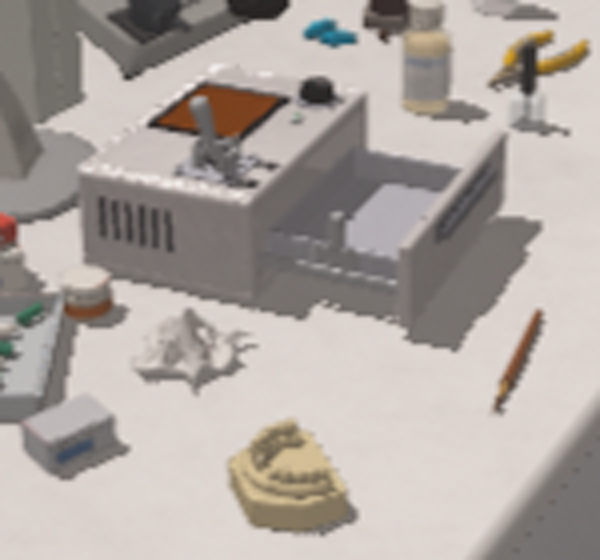

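Run:
```python
from h import *
T,S=load("top"),load("scene")
tp=lambda a:(190+(a[0]+.5)/4-.5,140+(a[1]+.5)/4-.5); sp=lambda a:(190+(a[0]+.5)/4-.5,175+(a[1]+.5)/4-.5)
for n,a,b in [("casFL",(277,240),(250,205)),("casFR",(524,213),(367,95)),("casBL",(262,87),(82,178)),("panL",(300,382),(409,254)),("panR",(535,354),(503,135)),("knob",(481,184),(318,92))]:
    print(n,*meet(ray(T,*tp(a)),ray(S,*sp(b))))
for c,nm,r in((T,"top",(225,265,190,235)),(S,"scene",(270,315,240,285))):
    h=cv2.cvtColor(c["pixels"],cv2.COLOR_BGR2HSV);m=((h[...,1]>65)&(h[...,0]>12)&(h[...,0]<32)).astype(np.uint8)
    k=np.zeros_like(m);k[r[0]:r[1],r[2]:r[3]]=m[r[0]:r[1],r[2]:r[3]]
    cs=max(cv2.findContours(k,0,2)[0],key=cv2.contourArea);M=cv2.moments(cs);print(nm,M["m00"],M["m10"]/M["m00"],M["m01"]/M["m00"],cv2.boundingRect(cs))
    if nm=="top":
        p=np.array([plane(c,*q[0],.02)[:2] for q in cs],np.float32);print("rect",cv2.minAreaRect(p*1000),p.mean(0))
# scene: top and base of model
```

```text
casFL [0.5438 0.0445 0.0781] [np.float64(0.0007117408280570453), np.float64(0.0007117408280568823)]
casFR [ 0.5648 -0.1479  0.0782] [np.float64(4.795211025823568e-05), np.float64(4.795211025823035e-05)]
casBL [0.6687 0.0576 0.0718] [np.float64(0.0005484059683884593), np.float64(0.0005484059683885167)]
panL [0.4354 0.0276 0.064 ] [np.float64(0.0008693178914468582), np.float64(0.0008693178914467057)]
panR [ 0.4562 -0.155   0.0681] [np.float64(0.001007028739833383), np.float64(0.0010070287398333646)]
knob [ 0.5862 -0.114   0.0884] [np.float64(0.0003181459652431035), np.float64(0.00031814596524313047)]Traceback (most recent call last):
  File "<stdin>", line 9, in <module>
ValueError: max() iterable argument is empty
```

Run:
```python
from h import *
T,S=load("top"),load("scene")
for c,nm,r in((T,"top",(228,262,196,228)),(S,"scene",(270,315,240,285))):
    h=cv2.cvtColor(c["pixels"],cv2.COLOR_BGR2HSV);b=c["pixels"].astype(int);d=b[...,2]-b[...,0]
    m=(d>22).astype(np.uint8)
    k=np.zeros_like(m);k[r[0]:r[1],r[2]:r[3]]=m[r[0]:r[1],r[2]:r[3]]
    cs=max(cv2.findContours(k,0,2)[0],key=cv2.contourArea);M=cv2.moments(cs);print(nm,M["m00"],M["m10"]/M["m00"],M["m01"]/M["m00"],cv2.boundingRect(cs))
    if nm=="top":
        p=np.array([plane(c,*q[0],.015)[:2] for q in cs],np.float32);print("rect",cv2.minAreaRect(p*1000))
```

```text
top 236.0 210.010593220339 242.02754237288136 (200, 233, 21, 21)
rect ((418.6687316894531, 206.27011108398438), (49.273963928222656, 62.71711349487305), 50.95800018310547)
scene 572.5 261.20669577874816 294.60087336244544 (247, 279, 30, 29)
```

The rows are not in the units I measure in: shifts go in shares of 0.2 m and turns go in shares of pi/2 rad. I convert before sending: -0.035 m is -0.175, 0.028 m is 0.14.

shift_gripper:
  deltas:
    - [0.14, -0.175, 0, 0, 0, 0]
    - [0.14, -0.175, 0, 0, 0, 0]
    - [0.14, -0.175, 0, 0, 0, 0]
    - [0.14, -0.175, 0, 0, 0, 0]
    - [0.14, -0.175, 0, 0, 0, 0]
    - [0.14, -0.175, 0, 0, 0, 0]
    - [0.14, -0.175, 0, 0, 0, 0]
    - [0.14, -0.175, 0, 0, 0, 0]
    - [0.14, -0.175, 0, 0, 0, 0]
    - [0.14, -0.175, 0, 0, 0, 0]

```text
time_s: 1.1
ee_pos: [0.3292, -0.0984, 0.2275]
eef_rot: [3.141, -0.0, 0.324]
force: [0.9, -0.7, -0.1]
grip_width: 0.0937
grip_force: 0.0
```

Add to h.py:
```python
def go(o,p,yaw=None):  # tool-axis shift to reach world p (tool down), and rz
    Rm=R.from_euler("xyz",o["eef_rot"]); d=Rm.inv().apply(np.asarray(p)-o["ee_pos"])
    r=None
    if yaw is not None:
        r=(Rm.inv()*R.from_euler("xyz",[np.pi,0,yaw])).as_rotvec()
    return d,r
def snap(ctrl,n,f):
    c=camrig.camera(n);pickle.dump(c,open(f+".pkl","wb"));cv2.imwrite(f"pics/{f}.png",c["pixels"]);return c
```

Run:
```python
from h import *
from station import ctrl, camrig, status
c=snap(ctrl,"wrist","w1");print({k:c[k] for k in c if k!="pixels"})
```

```text
{'fx': 325.19226210127806, 'fy': 325.19226210127806, 'cx': 286.7611407215681, 'cy': 207.1360778554687, 'extrinsics': array([[ 0.3181,  0.908 ,  0.2725,  0.4096],
       [-0.948 ,  0.3044,  0.0924, -0.0705],
       [ 0.0009, -0.2878,  0.9577,  0.3841],
       [ 0.    ,  0.    ,  0.    ,  1.    ]])}
```

View pics/w1.png

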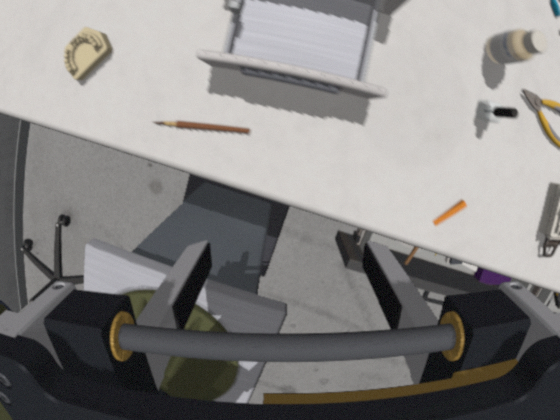

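The picture shows the model at (85,52), the drawer front panel running from (200,55) to (383,93), and the brush around (205,126). Next I'll move above the model.

In the tool's units: -0.035 m is -0.175, 0.018 m is 0.09, -0.143 rad is -0.091.

shift_gripper:
  deltas:
    - [0.09, -0.175, 0.065, 0, 0, 0]
    - [0.09, -0.175, 0.065, 0, 0, 0]
    - [0.09, -0.175, 0.065, 0, 0, 0]
    - [0.09, -0.175, 0.065, 0, 0, 0]
    - [0.09, -0.175, 0.065, 0, 0, 0]
    - [0.09, -0.175, 0.065, 0, 0, 0]
    - [0, 0, 0, 0, 0, -0.091]
    - [0, 0, 0, 0, 0, -0.091]
    - [0, 0, 0, 0, 0, -0.091]
    - [0, 0, 0, 0, 0, -0.091]

```text
time_s: 2.15
ee_pos: [0.3644, 0.1333, 0.1492]
eef_rot: [-3.141, 0.0, 0.903]
force: [-1.0, 0.7, -0.5]
grip_width: 0.094
grip_force: 0.0
```

shift_gripper:
  deltas:
    - [0, 0, 0, 0, 0, 0]
    - [0, 0, 0, 0, 0, 0]
  quiet: true

```text
ok
```

Run:
```python
from h import *
from station import ctrl, camrig, status
c=snap(ctrl,"wrist","w2");print(status.get_obs()["ee_pos"],status.get_obs()["eef_rot"])
u,v=proj(c,[.419,.206,.015],True);print(u,v)
b=c["pixels"].astype(int);m=((b[...,2]-b[...,0])>25).astype(np.uint8)
cs=sorted(cv2.findContours(m,0,2)[0],key=cv2.contourArea)[-3:]
for k in cs: print(cv2.contourArea(k),cv2.boundingRect(k))
x,y=int(u)-70,int(v)-70;x=max(x,0);y=max(y,0)
cv2.imwrite("pics/w2z.png",cv2.resize(c["pixels"][y:y+140,x:x+140],(560,560),interpolation=cv2.INTER_CUBIC));print(x,y)
```

```text
[0.3645 0.1333 0.1494] [-3.1415  0.0001  0.8927]
283.2699983426378 105.88995774437696
590.0 (109, 311, 25, 51)
2508.0 (264, 359, 254, 45)
3783.0 (246, 77, 76, 59)
213 35
```

View pics/w2z.png

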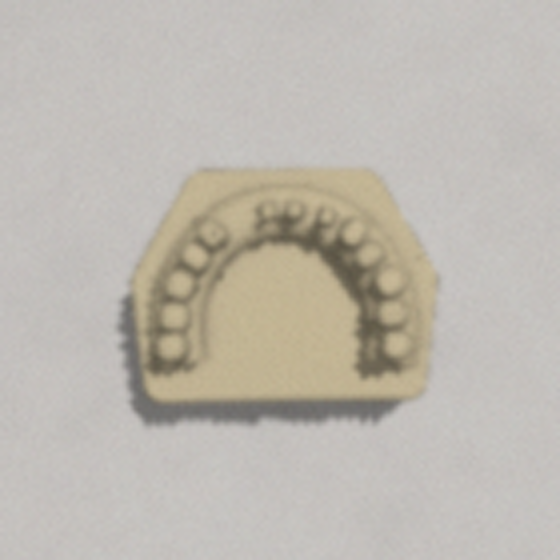

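The picture shows a base with two parallel flats: the front edge at (195–375,170) and the heel at (150–425,398) in the crop. I'll grip across those, along the model's x.

Run:
```python
from h import *
from station import ctrl, camrig, status
rs=[];
for n,roi in(("w2",(60,150,230,340)),("w1",(15,95,50,125))):
    c=load(n);b=c["pixels"].astype(int);m=((b[...,2]-b[...,0])>22).astype(np.uint8)
    k=np.zeros_like(m);a=roi;k[a[0]:a[1],a[2]:a[3]]=m[a[0]:a[1],a[2]:a[3]]
    cs=max(cv2.findContours(k,0,1)[0],key=cv2.contourArea);M=cv2.moments(cs)
    rs.append(ray(c,M["m10"]/M["m00"],M["m01"]/M["m00"],True))
    for z in(.012,.018):
        p=np.array([plane(c,*q[0],z,True)[:2] for q in cs],np.float32);print(n,z,cv2.minAreaRect(p*1000))
for n,u,v in(("top",210.01,242.03),("scene",261.2,294.6)): rs.append(ray(load(n),u,v))
print("w1w2",meet(*rs[:2]));print("all",meet(*rs))
```

```text
w2 0.012 ((419.16058349609375, 205.96542358398438), (52.69530487060547, 67.17162322998047), 51.01244354248047)
w2 0.018 ((419.13494873046875, 205.8419189453125), (51.619651794433594, 65.80047607421875), 51.01249694824219)
w1 0.012 ((420.14990234375, 208.00558471679688), (58.60605239868164, 71.74816131591797), 52.70609664916992)
w1 0.018 ((419.9797668457031, 203.51522827148438), (57.6611328125, 70.59136962890625), 52.70608139038086)
w1w2 (array([0.4189, 0.2049, 0.0135]), [np.float64(0.00047266113058085996), np.float64(0.0004726611305809972)])
all (array([0.4185, 0.2053, 0.0125]), [np.float64(0.00042041690500130286), np.float64(0.0008936130828558281), np.float64(0.0007475396824601756), np.float64(0.0011543659427861463)])
```

In the tool's units: -0.15 rad is -0.0955.

shift_gripper:
  deltas:
    - [0, 0, 0, 0, 0, -0.0955]
    - [0, 0, 0, 0, 0, -0.0955]
    - [0, 0, 0, 0, 0, -0.0955]
    - [0, 0, 0, 0, 0, -0.0955]
    - [0, 0, 0, 0, 0, -0.0955]
    - [0, 0, 0, 0, 0, -0.0955]
    - [0, 0, 0, 0, 0, -0.0955]
    - [0, 0, 0, 0, 0, -0.0955]
    - [0, 0, 0, 0, 0, -0.0955]
    - [0, 0, 0, 0, 0, -0.0955]
  jaw: 0.094
  quiet: true

```text
ok
```

shift_gripper:
  deltas:
    - [0, 0, 0, 0, 0, -0.0433]
    - [0.005, 0.15, 0, 0, 0, 0]
    - [0.005, 0.15, 0, 0, 0, 0]
    - [0.005, 0.15, 0, 0, 0, 0]
    - [0, 0, 0, 0, 0, 0]
    - [0, 0, 0, 0, 0, 0]

```text
time_s: 4.0
ee_pos: [0.4183, 0.2053, 0.149]
eef_rot: [-3.141, -0.0, 2.463]
force: [0.8, -0.8, -0.5]
grip_width: 0.0936
grip_force: 0.0
```

Run:
```python
from h import *
from station import ctrl, camrig, status
o=status.get_obs();print(o["qpos"],o["ee_pos"],o["eef_rot"],*go(o,[.419,.206,.0245],2.461))
```

```text
[ 0.3777  0.2002  1.8409 -0.0001  1.1015 -0.5148] [0.4183 0.2053 0.149 ] [-3.1407 -0.0005  2.4633] [-0.0002  0.0011  0.1245] [-0.0009 -0.0005  0.0023]
```

In the tool's units: 0.04 m is 0.2, 0.02 m is 0.1.

shift_gripper:
  deltas:
    - [0, 0.005, 0.2, 0, 0, 0]
    - [0, 0, 0.2, 0, 0, 0]
    - [0, 0, 0.1, 0, 0, 0]
    - [0, 0, 0.075, 0, 0, 0]
    - [0, 0, 0.0475, 0, 0, 0]
    - [0, 0, 0, 0, 0, 0]
    - [0, 0, 0, 0, 0, 0]

```text
time_s: 4.7
ee_pos: [0.4194, 0.206, 0.0256]
eef_rot: [3.141, 0.0, 2.464]
force: [-0.5, 0.3, 0.1]
grip_width: 0.0939
grip_force: 0.0
```

shift_gripper:
  deltas:
    - [0, 0, 0, 0, 0, 0]
    - [0, 0, 0, 0, 0, 0]
    - [0, 0, 0, 0, 0, 0]
    - [0, 0, 0, 0, 0, 0]
    - [0, 0, 0, 0, 0, 0]
    - [0, 0, 0, 0, 0, 0]
    - [0, 0, 0, 0, 0, 0]
    - [0, 0, 0, 0, 0, 0]
    - [0, 0, 0, 0, 0, 0]
    - [0, 0, 0, 0, 0, 0]
  jaw: 0.04
  force: 20

```text
time_s: 5.7
ee_pos: [0.4191, 0.2061, 0.025]
eef_rot: [-3.141, -0.0, 2.465]
force: [-2.3, -1.1, 2.9]
grip_width: 0.0516
grip_force: 20.0
```

In the tool's units: -0.035 m is -0.175, -0.03 m is -0.15.

shift_gripper:
  deltas:
    - [0, 0, -0.05, 0, 0, 0]
    - [0, 0, -0.1, 0, 0, 0]
    - [0, 0, -0.15, 0, 0, 0]
    - [0, 0, -0.175, 0, 0, 0]
    - [0, 0, -0.175, 0, 0, 0]
    - [0, 0, 0, 0, 0, 0]

```text
time_s: 6.3
ee_pos: [0.4208, 0.2068, 0.1596]
eef_rot: [3.135, 0.004, 2.465]
force: [0.3, -0.0, -1.8]
grip_width: 0.052
grip_force: 20.0
```

Run:
```python
from h import *
from station import ctrl, camrig, status
c=load("w1")
for a in [(199,56),(203,62),(384,92),(383,96)]: print(a,plane(c,*a,.069,True))
T,S=load("top"),load("scene")
cv2.imwrite("pics/w1z.png",cv2.resize(c["pixels"][0:110,190:400],(800,419),interpolation=cv2.INTER_CUBIC))
```

```text
(199, 56) [0.4381 0.0287 0.069 ]
(203, 62) [0.4333 0.0228 0.069 ]
(384, 92) [ 0.4618 -0.1537  0.069 ]
(383, 96) [ 0.4576 -0.1541  0.069 ]
```

View pics/w1z.png

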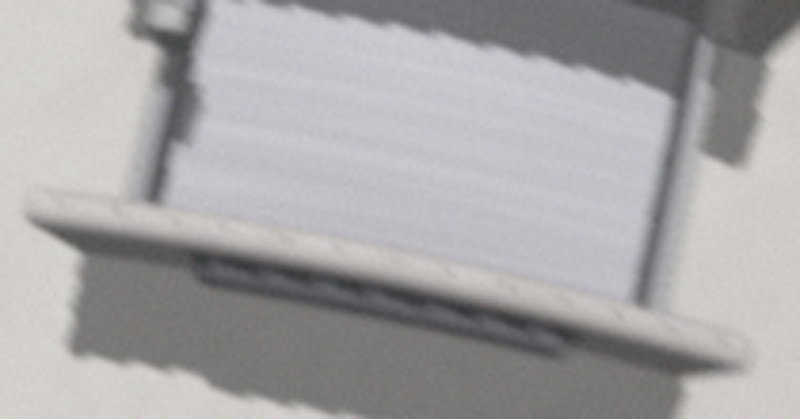

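The crop shows the panel's outer top edge from (25,215) to (745,368), the lip below it, and a small catch post on the left wall at (165,15).

Run:
```python
from h import *
from station import ctrl, camrig, status
c=load("w1");f=lambda a:(190+a[0]/3.81,a[1]/3.81)
pl,pr=[plane(c,*f(a),.069,True) for a in((25,215),(745,368))];print("outer",pl,pr)
il,ir=[plane(c,*f(a),.069,True) for a in((30,190),(750,340))];print("inner",il,ir)
ll,lr=[plane(c,*f(a),.058,True) for a in((200,280),(560,352))];print("lip",ll,lr)
T,S=load("top"),load("scene")
tp=lambda a:(190+(a[0]+.5)/4-.5,140+(a[1]+.5)/4-.5); sp=lambda a:(190+(a[0]+.5)/4-.5,175+(a[1]+.5)/4-.5)
for w,t,s in(((25,215),(300,382),(409,254)),((745,368),(535,354),(503,135))):
    print(meet(ray(c,*f(w),True),ray(T,*tp(t)),ray(S,*sp(s))))
d=pl-pr;yaw=np.arctan2(-d[0],d[1]);print("yaw",yaw)
x=np.array([np.cos(yaw),np.sin(yaw)]);print("floor",(pl+pr)[:2]/2+.061*x,(il+ir)[:2]/2+.051*x,(ll+lr)[:2]/2+.069*x)
o=status.get_obs();print(o["qpos"],*go(o,[.505,-.057,.16],.109-np.pi))
```

```text
outer [0.4371 0.031  0.069 ] [ 0.4581 -0.1567  0.069 ]
inner [0.4438 0.0319 0.069 ] [ 0.4655 -0.1555  0.069 ]
lip [ 0.4335 -0.0167  0.058 ] [ 0.4453 -0.1114  0.058 ]
(array([0.4357, 0.0296, 0.0658]), [np.float64(0.0028645045353383213), np.float64(0.0026778048248268824), np.float64(0.0007136155226444511)])
(array([ 0.457 , -0.156 ,  0.0679]), [np.float64(0.001535016647416083), np.float64(0.0018261473855087768), np.float64(0.0006611957740939325)])
yaw 0.11100790424940332
floor [ 0.5082 -0.0561] [ 0.5054 -0.0562] [ 0.508  -0.0564]
[ 0.3787  0.1881  1.8281  0.0001  1.118  -0.5154] [-0.2309 -0.1529 -0.0005] [ 0.0048  0.006  -0.7858]
```

In the tool's units: -0.033 m is -0.165, -0.0216 m is -0.108.

shift_gripper:
  deltas:
    - [-0.165, -0.108, 0, 0, 0, 0]
    - [-0.165, -0.108, 0, 0, 0, 0]
    - [-0.165, -0.108, 0, 0, 0, 0]
    - [-0.165, -0.108, 0, 0, 0, 0]
    - [-0.165, -0.108, 0, 0, 0, 0]
    - [-0.165, -0.108, 0, 0, 0, 0]
    - [-0.165, -0.108, 0, 0, 0, 0]
  quiet: true

```text
ok
```

shift_gripper:
  deltas:
    - [0, 0, 0, 0, 0, -0.0834]
    - [0, 0, 0, 0, 0, -0.0834]
    - [0, 0, 0, 0, 0, -0.0834]
    - [0, 0, 0, 0, 0, -0.0834]
    - [0, 0, 0, 0, 0, -0.0834]
    - [0, 0, 0, 0, 0, -0.0834]
    - [0, 0, 0, 0, 0, 0]
    - [0, 0, 0, 0, 0, 0]

```text
time_s: 7.8
ee_pos: [0.5044, -0.0564, 0.1547]
eef_rot: [3.141, -0.0, -3.036]
force: [-0.1, 0.5, -1.6]
grip_width: 0.0513
grip_force: 20.0
```

Run:
```python
from h import *
from station import ctrl, camrig, status
o=status.get_obs();print(o["qpos"],o["force"],*go(o,[.507,-.0565,.0475],.110-np.pi))
c=snap(ctrl,"scene","s2")
cv2.imwrite("pics/s2z.png",cv2.resize(c["pixels"][165:315,190:340],(600,600),interpolation=cv2.INTER_CUBIC))
```

```text
[-0.1835  0.281   1.7243  0.      1.1368 -1.8596] [-0.1088  0.4942 -1.5969] [-0.0026 -0.0004  0.1072] [ 0.0002 -0.0005 -0.0047]
```

View pics/s2z.png

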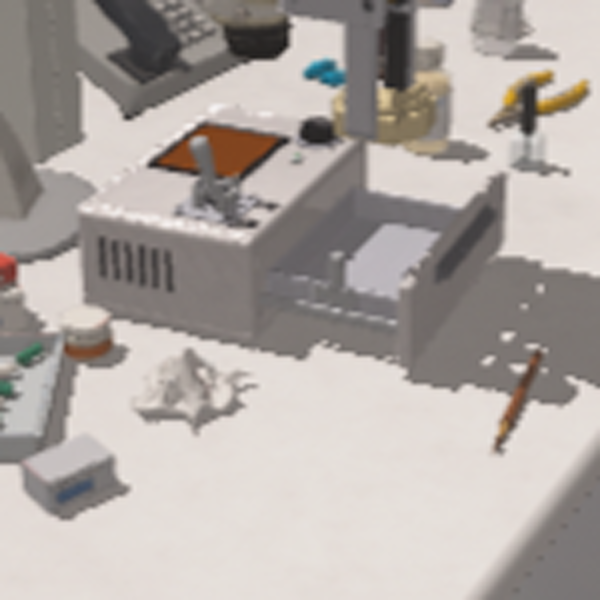

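The picture shows the model held level above the drawer, and the post on the left wall stays clear. I'll lower it.

In the tool's units: 0.03 m is 0.15, 0.02 m is 0.1.

shift_gripper:
  deltas:
    - [-0.013, 0, 0.15, 0, 0, 0]
    - [0, 0, 0.15, 0, 0, 0]
    - [0, 0, 0.1, 0, 0, 0]
    - [0, 0, 0.065, 0, 0, 0]
    - [0, 0, 0.035, 0, 0, 0]
    - [0, 0, 0, 0, 0, 0]
    - [0, 0, 0, 0, 0, 0]
    - [0, 0, 0, 0, 0, 0]

```text
time_s: 8.65
ee_pos: [0.5077, -0.0562, 0.0559]
eef_rot: [-3.141, 0.002, -3.033]
force: [-0.7, -0.3, -1.8]
grip_width: 0.0514
grip_force: 20.0
```

shift_gripper:
  deltas:
    - [0, 0, 0.015, 0, 0, 0]
    - [0, 0, 0.01, 0, 0, 0]
    - [0, 0, 0.005, 0, 0, 0]
    - [0, 0, 0, 0, 0, 0]
    - [0, 0, 0, 0, 0, 0]

```text
time_s: 9.15
ee_pos: [0.5072, -0.0561, 0.049]
eef_rot: [3.142, -0.0, -3.032]
force: [0.1, -0.3, -1.1]
grip_width: 0.0514
grip_force: 20.0
```

In the tool's units: 0.001 m is 0.005, 0.0005 m is 0.0025.

shift_gripper:
  deltas:
    - [0, 0, 0.005, 0, 0, 0]
    - [0, 0, 0.005, 0, 0, 0]
    - [0, 0, 0.0025, 0, 0, 0]
    - [0, 0, 0, 0, 0, 0]
    - [0, 0, 0, 0, 0, 0]

```text
time_s: 9.65
ee_pos: [0.5075, -0.0561, 0.0469]
eef_rot: [-3.141, 0.001, -3.032]
force: [-0.3, 1.4, 5.1]
grip_width: 0.0514
grip_force: 20.0
```

It is touching down (force up to +5 N), so I'll release and lift.

shift_gripper:
  deltas:
    - [0, 0, 0, 0, 0, 0]
    - [0, 0, 0, 0, 0, 0]
    - [0, 0, 0, 0, 0, 0]
    - [0, 0, 0, 0, 0, 0]
    - [0, 0, 0, 0, 0, 0]
  jaw: 0.074

```text
time_s: 10.15
ee_pos: [0.5071, -0.0562, 0.0464]
eef_rot: [3.142, -0.0, -3.032]
force: [0.2, -0.4, 0.9]
grip_width: 0.0737
grip_force: 0.0
```

shift_gripper:
  deltas:
    - [0, 0, -0.05, 0, 0, 0]
    - [0, 0, -0.1, 0, 0, 0]
    - [0, 0, -0.175, 0, 0, 0]
    - [0, 0, -0.2, 0, 0, 0]
    - [0, 0, -0.15, 0, 0, 0]
    - [0, 0, 0, 0, 0, 0]

```text
time_s: 10.75
ee_pos: [0.5086, -0.0564, 0.1862]
eef_rot: [-3.139, 0.007, -3.032]
force: [-0.3, 0.4, -0.1]
grip_width: 0.0738
grip_force: 0.0
```

Run:
```python
from h import *
from station import ctrl, camrig, status
o=status.get_obs();print(o["qpos"])
c=snap(ctrl,"scene","s3");w=snap(ctrl,"wrist","w3")
a=cv2.resize(c["pixels"][165:315,190:340],(400,400),interpolation=cv2.INTER_CUBIC)
cv2.imwrite("pics/s3z.png",a)
print(proj(w,[.507,-.0565,.03],True))
```

```text
[-0.182   0.2499  1.6844 -0.0001  1.1999 -1.862 ]
(np.float64(286.0695949449808), np.float64(196.4627338085929))
```

View pics/s3z.png

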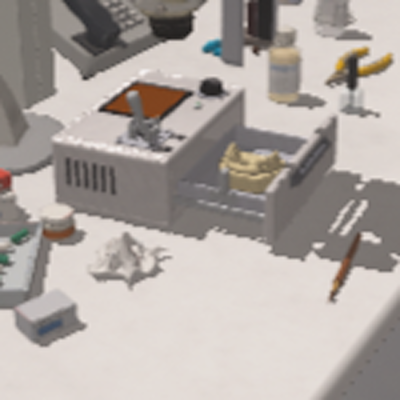

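The picture shows the model sitting flat, teeth up, in the middle of the tray. Next I'll turn the tool by 90°, close it and move in front of the lip.

In the tool's units: 0.15 rad is 0.0955.

shift_gripper:
  deltas:
    - [0, 0, 0, 0, 0, 0.0955]
    - [0, 0, 0, 0, 0, 0.0955]
    - [0, 0, 0, 0, 0, 0.0955]
    - [0, 0, 0, 0, 0, 0.0955]
    - [0, 0, 0, 0, 0, 0.0955]
    - [0, 0, 0, 0, 0, 0.0955]
    - [0, 0, 0, 0, 0, 0.0955]
    - [0, 0, 0, 0, 0, 0.0955]
    - [0, 0, 0, 0, 0, 0.0955]
    - [0, 0, 0, 0, 0, 0.0955]
  jaw: 0.0
  force: 10
  quiet: true

```text
ok
```

shift_gripper:
  deltas:
    - [0, 0, 0, 0, 0, 0.0446]
    - [0, -0.15, 0, 0, 0, 0]
    - [0, -0.2, 0, 0, 0, 0]
    - [0, -0.15, 0, 0, 0, 0]
    - [0, 0, 0, 0, 0, 0]
    - [0, 0, 0, 0, 0, 0]

```text
time_s: 12.45
ee_pos: [0.4076, -0.0672, 0.1811]
eef_rot: [-3.141, -0.0, 1.68]
force: [-0.7, -0.4, 0.5]
grip_width: 0.0005
grip_force: 0.0
```

Run:
```python
from h import *
from station import ctrl, camrig, status
o=status.get_obs();print(o["qpos"],*go(o,[.4066,-.0676,.067],.110+np.pi/2))
```

```text
[-0.252   0.0405  1.9388  0.      1.1627 -0.3615] [-0.0004 -0.001   0.1141] [-0.0004 -0.0002 -0.0005]
```

In the tool's units: 0.04 m is 0.2, 0.034 m is 0.17.

shift_gripper:
  deltas:
    - [0, 0, 0.2, 0, 0, 0]
    - [0, 0, 0.2, 0, 0, 0]
    - [0, 0, 0.17, 0, 0, 0]
    - [0, 0, 0, 0, 0, 0]
    - [0, 0.025, 0, 0, 0, 0]
    - [0, 0.025, 0, 0, 0, 0]
    - [0, 0.025, 0, 0, 0, 0]
    - [0, 0.025, 0, 0, 0, 0]

```text
time_s: 13.25
ee_pos: [0.4285, -0.065, 0.0684]
eef_rot: [3.14, 0.001, 1.681]
force: [-1.7, -0.0, 1.1]
grip_width: 0.0004
grip_force: 1.2
```

shift_gripper:
  deltas:
    - [0, 0.025, 0, 0, 0, 0]
    - [0, 0.04, 0, 0, 0, 0]
    - [0, 0.04, 0, 0, 0, 0]
    - [0, 0.04, 0, 0, 0, 0]
    - [0, 0.04, 0, 0, 0, 0]
    - [0, 0.04, 0, 0, 0, 0]
    - [0, 0.04, 0, 0, 0, 0]
    - [0, 0.04, 0, 0, 0, 0]
    - [0, 0.04, 0, 0, 0, 0]
    - [0, 0.03, 0, 0, 0, 0]

```text
time_s: 14.25
ee_pos: [0.5028, -0.0565, 0.0673]
eef_rot: [-3.141, -0.0, 1.681]
force: [-2.9, 1.2, 0.9]
grip_width: 0.0006
grip_force: 1.2
```

In the tool's units: 0.005 m is 0.025, 0.003 m is 0.015.

shift_gripper:
  deltas:
    - [0, 0.025, 0, 0, 0, 0]
    - [0, 0.025, 0, 0, 0, 0]
    - [0, 0.015, 0, 0, 0, 0]
    - [0, 0.01, 0, 0, 0, 0]
    - [0, 0.01, 0, 0, 0, 0]
    - [0, 0, 0, 0, 0, 0]

```text
time_s: 14.85
ee_pos: [0.5193, -0.0549, 0.0675]
eef_rot: [3.141, 0.0, 1.681]
force: [-0.6, -0.1, 0.4]
grip_width: 0.0002
grip_force: 0.1
```

shift_gripper:
  deltas:
    - [0, 0.01, 0, 0, 0, 0]
    - [0, 0.01, 0, 0, 0, 0]
    - [0, 0, 0, 0, 0, 0]
    - [0, 0, 0, 0, 0, 0]

```text
time_s: 15.25
ee_pos: [0.5233, -0.0544, 0.0676]
eef_rot: [3.141, 0.0, 1.681]
force: [-0.3, -0.0, 1.1]
grip_width: 0.0005
grip_force: 0.0
```

In the tool's units: 0.002 m is 0.01, 0.001 m is 0.005.

shift_gripper:
  deltas:
    - [0, 0.01, 0, 0, 0, 0]
    - [0, 0.005, 0, 0, 0, 0]
    - [0, 0, 0, 0, 0, 0]
    - [0, 0, 0, 0, 0, 0]

```text
time_s: 15.65
ee_pos: [0.5238, -0.0544, 0.0675]
eef_rot: [-3.136, -0.0, 1.681]
force: [-21.1, -3.4, 15.0]
grip_width: 0.0004
grip_force: 10.8
```

shift_gripper:
  deltas:
    - [0, 0.005, 0, 0, 0, 0]
    - [0, 0.005, 0, 0, 0, 0]
    - [0, 0, 0, 0, 0, 0]
    - [0, 0, 0, 0, 0, 0]

```text
time_s: 16.05
ee_pos: [0.5241, -0.0543, 0.0674]
eef_rot: [-3.131, -0.001, 1.681]
force: [-35.6, -5.0, 25.8]
grip_width: 0.0007
grip_force: 18.7
```

The drawer is home. I'll back off, rise and look at the toggle from two places.

In the tool's units: -0.04 m is -0.2, -0.015 m is -0.075.

shift_gripper:
  deltas:
    - [0, -0.025, 0, 0, 0, 0]
    - [0, -0.075, 0, 0, 0, 0]
    - [0, 0, -0.2, 0, 0, 0]
    - [0, 0, -0.2, 0, 0, 0]
    - [0, 0, -0.2, 0, 0, 0]
    - [0, 0, -0.2, 0, 0, 0]
    - [0, 0, 0, 0, 0, 0]
    - [0, 0, 0, 0, 0, 0]

```text
time_s: 16.85
ee_pos: [0.5083, -0.056, 0.2278]
eef_rot: [3.14, 0.0, 1.681]
force: [0.7, 0.5, -0.3]
grip_width: 0.0008
grip_force: 0.0
```

Run:
```python
from h import *
from station import ctrl, camrig, status
c=snap(ctrl,"wrist","wa");print(proj(c,[.5857,.0378,.1383],True),proj(c,[.59,.015,.084],True))
```

```text
(np.float64(398.14790121488596), np.float64(116.12568924847471)) (np.float64(380.02221537927124), np.float64(139.22884908030937))
```

shift_gripper:
  deltas:
    - [0, 0.2, 0, 0, 0, 0]
    - [0, 0.2, 0, 0, 0, 0]
    - [0, 0.2, 0, 0, 0, 0]
    - [0.15, 0, 0, 0, 0, 0]
    - [0, 0, 0, 0, 0, 0]
    - [0, 0, 0, 0, 0, 0]
  jaw: 0.04
  force: 10

```text
time_s: 17.5
ee_pos: [0.6237, -0.0128, 0.2259]
eef_rot: [-3.139, -0.0, 1.682]
force: [0.2, -0.2, -0.3]
grip_width: 0.0396
grip_force: 0.0
```

Run:
```python
from h import *
from station import ctrl, camrig, status
c=snap(ctrl,"wrist","wb");print(proj(c,[.5857,.0378,.1383],True),proj(c,[.59,.015,.084],True))
ims=[]
for n in("wa","wb"):
    c=load(n);u,v=proj(c,[.588,.027,.115],True);x,y=max(int(u)-45,0),max(int(v)-45,0);print(n,x,y)
    ims.append(cv2.resize(c["pixels"][y:y+90,x:x+90],(396,396),interpolation=cv2.INTER_CUBIC))
cv2.imwrite("pics/wab.png",np.hstack(ims))
```

```text
(np.float64(243.8098314380816), np.float64(153.07116035069495)) (np.float64(253.92772680079435), np.float64(170.2231384545449))
wa 344 83
wb 204 117
```

View pics/wab.png

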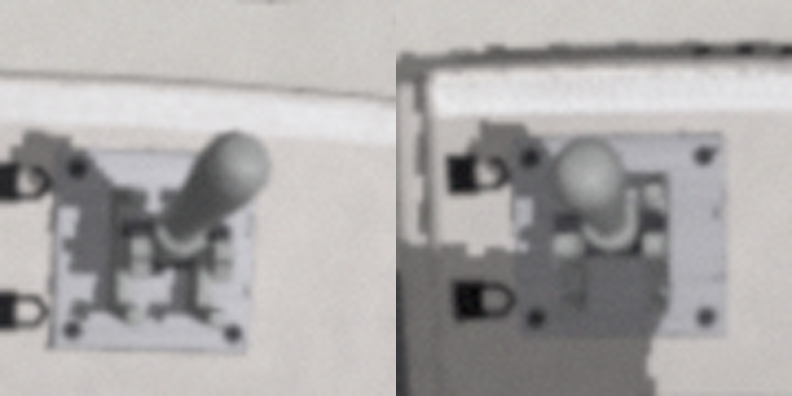

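The left half shows the bat's round end centred at (238,160); the right half shows it at (194,172), with the mounting plate screws around it. Now I'll triangulate.

Run:
```python
from h import *
from station import ctrl, camrig, status
a,b=load("wa"),load("wb")
pa=lambda p:(344+(p[0]+.5)/4.4-.5,83+(p[1]+.5)/4.4-.5);pb=lambda p:(204+(p[0]+.5)/4.4-.5,117+(p[1]+.5)/4.4-.5)
for n,p,q in [("ball",(236,161),(194,172)),("s1",(78,168),(135,158)),("s2",(73,330),(140,318)),("s4",(233,333),(309,317))]:
    print(n,*meet(ray(a,*pa(p),True),ray(b,*pb(q),True)))
piv=np.array([.5899,.0150,.084]);uy=np.array([-.1098,.994,0]);
for r in(48,52.5,59): print(r,piv+r/1000*(np.sin(.4)*uy+np.cos(.4)*np.array([0,0,1])))
print(status.get_obs()["qpos"])
```

```text
ball [0.588  0.0352 0.131 ] [np.float64(0.00025200445406234584), np.float64(0.0002520044540622906)]
s1 [0.5699 0.0296 0.0819] [np.float64(3.8079422409759864e-06), np.float64(3.8079422409299307e-06)]
s2 [ 0.5737 -0.0052  0.0824] [np.float64(5.603418305181776e-05), np.float64(5.603418305190473e-05)]
s4 [ 0.6103 -0.0009  0.0825] [np.float64(5.583613051364196e-05), np.float64(5.583613051363781e-05)]
48 [0.5878 0.0336 0.1282]
52.5 [0.5877 0.0353 0.1324]
59 [0.5874 0.0378 0.1383]
[-0.0801  0.4681  1.2926 -0.0002  1.3824 -0.1902]
```

The measurement agrees with the unit frame to about 1 mm. Now I'll tilt the tool 0.4 rad to line up with the bat and move to the pre-grasp.

The rows are not in the units I measure in: shifts go in shares of 0.2 m and turns go in shares of pi/2 rad. I convert before sending: -0.134 rad is -0.0853.

shift_gripper:
  deltas:
    - [0, 0, 0, 0, -0.0853, 0]
    - [0, 0, 0, 0, -0.0847, 0]
    - [0, 0, 0, 0, -0.0847, 0]
    - [0, 0, 0, 0, 0, 0]

```text
time_s: 17.95
ee_pos: [0.6235, -0.012, 0.2266]
eef_rot: [-3.14, 0.403, 1.684]
force: [0.3, -0.4, 0.2]
grip_width: 0.0401
grip_force: 0.0
```

Create g.py:
```python
from h import *
from station import ctrl, camrig, status
import sys
piv=np.array([.5899,.0150,.084]);U=R.from_euler("z",.110)
def tgt(lean,r): # tool pose for lean to +y, TCP r from pivot
    b=U.apply([0,np.sin(lean),np.cos(lean)])
    Rt=U*R.from_euler("z",np.pi/2)*R.from_euler("x",np.pi)*R.from_euler("y",-lean)
    return piv+r*b,Rt
lean,r=map(float,sys.argv[1:3]);o=status.get_obs();p,Rt=tgt(lean,r);Rm=R.from_euler("xyz",o["eef_rot"])
d=p-o["ee_pos"];e=U.inv().apply(o["ee_pos"]-piv)
print("shift",Rm.inv().apply(d),"rot",(Rm.inv()*Rt).as_rotvec(),"TCP in pivot frame",e,"q",o["qpos"],"f",U.inv().apply(o["force"]))
```

```bash
python3 g.py 0.4 0.111
```

```text
shift [ 0.0838 -0.0302  0.0082] rot [-0.0007  0.0029  0.0029] TCP in pivot frame [ 0.0304 -0.0305  0.1426] q [ 0.0785  0.4699  1.3362 -0.414   1.343   0.0621] f [ 0.2324 -0.3841  0.2339]
```

In the tool's units: 0.03 m is 0.15, 0.008 m is 0.04, 0.003 rad is 0.0019.

shift_gripper:
  deltas:
    - [0.15, -0.05, 0, 0, 0, 0]
    - [0.15, -0.05, 0, 0, 0, 0]
    - [0.119, -0.051, 0.04, 0, 0.0019, 0.0019]
    - [0, 0, 0, 0, 0, 0]
    - [0, 0, 0, 0, 0, 0]

```text
time_s: 18.45
ee_pos: [0.5862, 0.0564, 0.1879]
eef_rot: [3.14, 0.395, 1.677]
force: [0.1, -0.2, 0.3]
grip_width: 0.0401
grip_force: 0.0
```

```bash
python3 g.py 0.4 0.051
```

```text
shift [ 0.0019 -0.0009  0.0609] rot [-0.0003 -0.0047 -0.0036] TCP in pivot frame [0.0009 0.0415 0.1039] q [ 0.1959  0.4512  1.454  -0.41    1.2959  0.2142] f [ 0.0573 -0.2183  0.301 ]
```

In the tool's units: 0.02 m is 0.1, 0.015 m is 0.075.

shift_gripper:
  deltas:
    - [0.01, -0.005, 0.1, 0, 0, 0]
    - [0, 0, 0.1, 0, 0, 0]
    - [0, 0, 0.075, 0, 0, 0]
    - [0, 0, 0.03, 0, 0, 0]
    - [0, 0, 0, 0, 0, 0]
    - [0, 0, 0, 0, 0, 0]

```text
time_s: 19.05
ee_pos: [0.5878, 0.0355, 0.1313]
eef_rot: [3.139, 0.397, 1.677]
force: [0.7, -0.2, 1.0]
grip_width: 0.0394
grip_force: 0.0
```

```bash
python3 g.py 0.4 0.051
```

```text
shift [-0.0006 -0.0002  0.0005] rot [ 0.0009 -0.0032 -0.0037] TCP in pivot frame [0.0002 0.0206 0.0473] q [ 0.1613  0.5059  1.5155 -0.4314  1.176   0.2342] f [ 0.6337 -0.2238  0.9507]
```

Lined up, so I'll close on the bat.

shift_gripper:
  deltas:
    - [0, 0, 0, 0, 0, 0]
    - [0, 0, 0, 0, 0, 0]
    - [0, 0, 0, 0, 0, 0]
    - [0, 0, 0, 0, 0, 0]
    - [0, 0, 0, 0, 0, 0]
    - [0, 0, 0, 0, 0, 0]
    - [0, 0, 0, 0, 0, 0]
  jaw: 0.0
  force: 45

```text
time_s: 19.75
ee_pos: [0.5873, 0.0356, 0.1306]
eef_rot: [3.14, 0.397, 1.678]
force: [-2.9, 1.8, 4.1]
grip_width: 0.0107
grip_force: 45.0
```

shift_gripper:
  deltas:
    - [0, 0, -0.01, 0, 0, 0]
    - [0, 0, -0.01, 0, 0, 0]
    - [0, 0, -0.01, 0, 0, 0]
    - [0, 0, -0.01, 0, 0, 0]
    - [0, 0, -0.0075, 0, 0, 0]
    - [0, 0, 0, 0, 0, 0]
    - [0, 0, 0, 0, 0, 0]

```text
time_s: 20.45
ee_pos: [0.5868, 0.0391, 0.139]
eef_rot: [3.141, 0.397, 1.678]
force: [-1.8, -3.0, -6.7]
grip_width: 0.0107
grip_force: 45.0
```

```bash
python3 g.py 0.4 0.061
```

```text
shift [-0.001   0.0004 -0.0009] rot [-0.0005 -0.003  -0.0029] TCP in pivot frame [-0.0004  0.0243  0.055 ] q [ 0.1677  0.497   1.5091 -0.4281  1.1937  0.2322] f [-2.12   -2.8102 -6.6883]
```

In the tool's units: -0.006 m is -0.03, 0.0003 m is 0.0015, 0.1 rad is 0.0637.

shift_gripper:
  deltas:
    - [-0.03, 0, 0.0015, 0, 0.0637, 0]
    - [-0.03, 0, 0.0015, 0, 0.0637, 0]
    - [-0.03, 0, 0.0015, 0, 0.0637, 0]
    - [-0.03, 0, 0.0015, 0, 0.0637, 0]
    - [0, 0, 0, 0, 0, 0]

```text
time_s: 20.95
ee_pos: [0.5895, 0.0142, 0.1439]
eef_rot: [3.14, -0.005, 1.675]
force: [-1.2, 0.9, -5.9]
grip_width: 0.011
grip_force: 45.0
```

```bash
python3 g.py 0.0 0.061
```

```text
shift [ 0.0008  0.0004 -0.0011] rot [ 0.0013 -0.0053 -0.0055] TCP in pivot frame [-0.0004 -0.0008  0.0599] q [-0.0404  0.4645  1.4963  0.0058  1.1804 -0.1471] f [-1.1261  1.0088 -5.945 ]
```

In the tool's units: -0.006 m is -0.03, 0.0003 m is 0.0015, 0.1 rad is 0.0637.

shift_gripper:
  deltas:
    - [-0.03, 0, 0.001, 0, 0.0637, 0]
    - [-0.03, 0, 0.0015, 0, 0.0637, 0]
    - [-0.03, 0, 0.0015, 0, 0.0637, 0]
    - [-0.03, 0, 0.0015, 0, 0.0637, 0]
    - [0, 0, 0, 0, 0, 0]
    - [0, 0, 0, 0, 0, 0]

```text
time_s: 21.55
ee_pos: [0.5919, -0.0068, 0.1387]
eef_rot: [-3.141, -0.4, 1.678]
force: [-0.2, 2.2, -5.3]
grip_width: 0.011
grip_force: 45.0
```

```bash
python3 g.py -0.4 0.051
```

```text
shift [-0.0011  0.0004  0.0079] rot [ 0.0006  0.0003 -0.0027] TCP in pivot frame [-0.0004 -0.0219  0.0547] q [-0.2292  0.5371  1.4489  0.3893  1.3144 -0.4666] f [ 0.0214  2.2117 -5.3262]
```

In the tool's units: 0.003 m is 0.015, 0.002 m is 0.01.

shift_gripper:
  deltas:
    - [-0.005, 0, 0.01, 0, 0, 0]
    - [0, 0, 0.015, 0, 0, 0]
    - [0, 0, 0.015, 0, 0, 0]
    - [0, 0, 0.005, 0, 0, 0]
    - [0, 0, 0, 0, 0, 0]
    - [0, 0, 0, 0, 0, 0]

```text
time_s: 22.15
ee_pos: [0.5921, -0.0046, 0.1322]
eef_rot: [3.139, -0.401, 1.68]
force: [-5.6, -0.4, 11.4]
grip_width: 0.0109
grip_force: 45.0
```

```bash
python3 g.py -0.4 0.051
```

```text
shift [-0.0006 -0.      0.0011] rot [ 0.0034 -0.0009 -0.0007] TCP in pivot frame [ 0.     -0.0197  0.0482] q [-0.2265  0.5432  1.4564  0.3936  1.299  -0.4721] f [-5.583   0.2371 11.3513]
```

In the tool's units: -0.0005 m is -0.0025.

shift_gripper:
  deltas:
    - [0, 0, -0.0025, 0, 0, 0]
    - [0, 0, 0, 0, 0, 0]
    - [0, 0, 0, 0, 0, 0]
    - [0, 0, 0, 0, 0, 0]
    - [0, 0, 0, 0, 0, 0]
  jaw: 0.04

```text
time_s: 22.65
ee_pos: [0.5918, -0.0049, 0.1308]
eef_rot: [3.14, -0.403, 1.679]
force: [-0.5, 0.5, 0.6]
grip_width: 0.04
grip_force: 0.0
```

shift_gripper:
  deltas:
    - [0, 0, -0.1, 0, 0, 0]
    - [0, 0, -0.15, 0, 0, 0]
    - [0, 0, -0.15, 0, 0, 0]
    - [0, 0, -0.15, 0, 0, 0]
    - [0, 0, 0, 0, 0, 0]
    - [0, 0, 0, 0, 0, 0]

```text
time_s: 23.25
ee_pos: [0.5962, -0.048, 0.232]
eef_rot: [3.14, -0.403, 1.678]
force: [-0.1, -0.1, -1.0]
grip_width: 0.0398
grip_force: 0.0
```

Run:
```python
from h import *
from station import ctrl, camrig, status
c=snap(ctrl,"wrist","wc");s=snap(ctrl,"scene","s4")
exec(open("g.py").read().split("lean,r=")[0])
for l,r in((-.4,.0525),(-.3,.0525),(-.4,.06)): p=tgt(l,r)[0];print(l,r,p,proj(c,p,True),proj(s,p))
```

```text
-0.4 0.0525 [ 0.5921 -0.0053  0.1324] (np.float64(286.41351790383624), np.float64(212.49902358373876)) (np.float64(246.30030702369638), np.float64(195.97011868933168))
-0.3 0.0525 [ 0.5916 -0.0004  0.1342] (np.float64(286.3927907100021), np.float64(206.53128061643534)) (np.float64(245.4254962491725), np.float64(196.01165632816702))
-0.4 0.06 [ 0.5925 -0.0082  0.1393] (np.float64(286.43097963183766), np.float64(215.2172273685176)) (np.float64(246.7382002231613), np.float64(193.17543179281594))
```

Run:
```python
from h import *
for n,(u,v) in(("wa",(398,119)),("wb",(248,156)),("wc",(286,212))):
    c=load(n);g=cv2.cvtColor(c["pixels"],6);x,y=u-25,v-25;k=cv2.resize(g[y:y+50,x:x+50],None,fx=8,fy=8,interpolation=cv2.INTER_CUBIC)
    h=cv2.HoughCircles(k,cv2.HOUGH_GRADIENT_ALT,1.5,20,param1=100,param2=.5,minRadius=40,maxRadius=90)
    print(n,None if h is None else [(x+a/8,y+b/8,r/8) for a,b,r in h[0]])
print(cv2.cvtColor(load("wc")["pixels"],6)[196:232:2,270:304:2])
```

```text
wa [(np.float32(386.125), np.float32(134.6875), np.float32(6.3032856))]
wb None
wc None
[[100 100 109 138 135  83  68  89 112 107  73  44 121 146 164 176 178]
 [103 101 109 144 144  85  95 138 136 144 138  77 124 150 163 178 179]
 [104 104  94  88  96  74 122 107  95 114 139 107  81  96 126 178 181]
 [107 104  93  67  63  65  91  80  91 101 122 117  61  69 123 177 180]
 [106 103  99  82  84  85  80  87  96 105 110 102 103 136 163 180 180]
 [154 107 100  92  95  87  82  97 111 113 111 107 134 162 171 174 173]
 [115 103 101  92  90  82  94 118 131 142 134 118 129 160 160 180 181]
 [106 104 104  92  84  84 108 132 148 158 156 140 108 115 160 181 183]
 [100 102 104 136 131  97 120 146 159 171 166 153 131 154 179 182 181]
 [ 79 101 108 158 166 111 125 147 155 164 158 151 155 176 178 176 171]
 [ 72 111 157 173 174 127 115 141 147 152 152 140 161 179 180 178 174]
 [101 120 164 169 166 143 103 123 139 145 136 143 168 169 165 170 172]
 [142 158 164 164 152 150 142 143 132 137 155 170 168 152 151 164 169]
 [172 186 185 185 182 187 187 187 180 184 186 185 187 186 187 186 185]
 [188 186 186 184 185 184 181 184 185 186 184 186 185 184 185 188 190]
 [186 183 185 185 184 185 183 183 184 185 184 185 184 187 186 189 190]
 [185 184 182 184 185 184 185 187 184 181 183 188 183 187 186 188 189]
 [185 185 181 186 186 188 183 190 187 182 184 185 185 183 186 186 186]]
```

In the tool's units: -0.04 m is -0.2, -0.134 rad is -0.0853.

shift_gripper:
  deltas:
    - [0, 0, 0, 0, -0.0853, 0]
    - [0, 0, 0, 0, -0.0847, 0]
    - [0, -0.2, 0, 0, -0.0847, 0]
    - [0, -0.2, 0, 0, 0, 0]
    - [0, 0, 0, 0, 0, 0]
    - [0, 0, 0, 0, 0, 0]

```text
time_s: 23.95
ee_pos: [0.5165, -0.0561, 0.2319]
eef_rot: [3.14, -0.003, 1.678]
force: [0.3, -0.8, -0.2]
grip_width: 0.04
grip_force: 0.0
```

Run:
```python
from h import *
from station import ctrl, camrig, status
c=snap(ctrl,"wrist","wd")
exec(open("g.py").read().split("lean,r=")[0])
for l,r in((-.4,.0525),(-.3,.0525),(-.4,.06)): print(l,r,proj(c,tgt(l,r)[0],True))
u,v=map(int,proj(c,tgt(-.4,.0525)[0],True));print(u-20,v-16)
print(cv2.cvtColor(c["pixels"],6)[v-16:v+20:2,u-20:u+20:2])
```

```text
-0.4 0.0525 (np.float64(383.997728184684), np.float64(167.44091122058614))
-0.3 0.0525 (np.float64(384.9609585904825), np.float64(161.8663420425947))
-0.4 0.06 (np.float64(386.23002977839144), np.float64(172.47557025383517))
363 151
[[ 86 125 184 125  90  84  84  95 108 127 156 190 201 202 197 203 205 205
  206 205]
 [ 91  98 159 127 108  82  82  91 101 112 137 182 194 200 197 208 206 208
  206 204]
 [149 142 178 186 174 113  78  86  95 107 119 148 143 171 196 208 207 207
  206 204]
 [187 185 186 188 185 138  82  85  93 103 110 117  91 113 194 206 206 205
  203 204]
 [185 189 191 189 191 165  85  86  93 100 111 120 116 148 187 206 205 205
  204 202]
 [170 176 182 183 178 159  88  82  89  98 111 122 127 143 185 207 207 208
  206 204]
 [200 202 203 205 204 196 111  83  90 101 125 138 145 143 191 206 207 205
  203 202]
 [201 201 201 202 201 200 133  83  92 111 131 148 160 159 174 204 204 203
  202 202]
 [201 201 201 201 200 200 162  87  94 119 142 163 175 170 170 204 201 200
  199 201]
 [201 201 200 197 200 201 189 105  97 127 151 165 170 174 171 198 200 204
  200 202]
 [203 202 200 200 199 203 199 144  96 126 149 157 163 167 177 199 201 201
  202 201]
 [203 204 204 203 199 201 201 186 118 117 141 152 155 162 192 200 200 200
  200 203]
 [200 202 201 199 181 175 175 170 145 106 113 125 137 167 182 185 182 182
  186 189]
 [199 200 198 187  87  64  65  61  57  54  47  55  61  71  78  76  67  67
   68  75]
 [195 198 198 165  60  39  38  33  41  36  34  36  35  39  36  39  37  36
   39  36]
 [198 196 198 152  45  38  37  48  46  42  45  49  42  39  43  39  44  44
   43  46]
 [199 196 193 142  47  38  44  80  81  81  83  83  80  84  82  82  82  81
   84  83]
 [195 194 191 127  45  34  45  86  88  88  90  87  89  88  86  89  89  87
   92  91]]
```

Run:
```python
from h import *
piv=np.array([.5899,.0150,.084]);U=R.from_euler("z",.110)
p,e=meet(ray(load("wc"),287,213.5,True),ray(load("wd"),384.4,168.8,True));q=U.inv().apply(p-piv);print(p,e,q,np.hypot(q[1],q[2]),np.arctan2(q[1],q[2]))
```

```text
[ 0.5927 -0.0063  0.1326] [np.float64(0.0001273688457330876), np.float64(0.0001273688457330604)] [ 0.0004 -0.0214  0.0486] 0.05315106636741261 -0.414982825624846
```

Lean is −0.41 and the bat length is consistent with seated to within about 2 mm. To be sure, I'll tap the bat's end gently along its axis with closed fingers.

In the tool's units: 0.04 m is 0.2, 0.134 rad is 0.0853.

shift_gripper:
  deltas:
    - [0, 0.2, 0, 0, 0.0853, 0]
    - [0, 0.2, 0, 0, 0.0847, 0]
    - [0, 0, 0, 0, 0.0847, 0]
    - [0, 0, 0, 0, 0, 0]
    - [0, 0, 0, 0, 0, 0]
  jaw: 0.0
  force: 10

```text
time_s: 24.5
ee_pos: [0.5965, -0.0484, 0.231]
eef_rot: [-3.141, -0.401, 1.677]
force: [-1.1, 0.1, 0.5]
grip_width: 0.0035
grip_force: 0.0
```

```bash
python3 g.py -0.4 0.09
```

```text
shift [0.0014 0.0003 0.0703] rot [ 0.0011 -0.0007 -0.0036] TCP in pivot frame [-0.0004 -0.0638  0.147 ] q [-0.293   0.4781  1.3134  0.368   1.5175 -0.4502] f [-1.0864  0.2006  0.5391]
```

In the tool's units: 0.03 m is 0.15, 0.025 m is 0.125.

shift_gripper:
  deltas:
    - [0.005, 0, 0.15, 0, 0, 0]
    - [0, 0, 0.125, 0, 0, 0]
    - [0, 0, 0.075, 0, 0, 0]
    - [0, 0, 0, 0, 0, 0]
    - [0, 0, 0, 0, 0, 0]

```text
time_s: 25.0
ee_pos: [0.5936, -0.0195, 0.1693]
eef_rot: [3.139, -0.402, 1.68]
force: [1.2, -0.2, 0.1]
grip_width: 0.0003
grip_force: 0.0
```

shift_gripper:
  deltas:
    - [0, 0, 0.01, 0, 0, 0]
    - [0, 0, 0.01, 0, 0, 0]
    - [0, 0, 0.01, 0, 0, 0]
    - [0, 0, 0.005, 0, 0, 0]
    - [0, 0, 0, 0, 0, 0]

```text
time_s: 25.5
ee_pos: [0.5929, -0.0169, 0.1616]
eef_rot: [3.14, -0.403, 1.678]
force: [0.5, -0.1, -0.0]
grip_width: 0.0005
grip_force: 0.0
```

```bash
python3 g.py -0.4 0.081
```

```text
shift [-0.0007  0.0005  0.0029] rot [ 0.002  -0.003  -0.0022] TCP in pivot frame [-0.0005 -0.0321  0.0776] q [-0.2463  0.518   1.4216  0.3858  1.3636 -0.4649] f [ 0.467  -0.1229 -0.0251]
```

In the tool's units: 0.001 m is 0.005.

shift_gripper:
  deltas:
    - [0, 0, 0.005, 0, 0, 0]
    - [0, 0, 0.005, 0, 0, 0]
    - [0, 0, 0, 0, 0, 0]

```text
time_s: 25.8
ee_pos: [0.5929, -0.0161, 0.1597]
eef_rot: [3.14, -0.403, 1.679]
force: [0.0, -0.5, 0.2]
grip_width: 0.0006
grip_force: 0.0
```

```bash
python3 g.py -0.4 0.081
```

```text
shift [-0.0007  0.0005  0.0009] rot [ 0.002  -0.003  -0.0021] TCP in pivot frame [-0.0005 -0.0312  0.0757] q [-0.245   0.5195  1.4239  0.3864  1.3596 -0.4653] f [-0.0126 -0.5415  0.1877]
```

shift_gripper:
  deltas:
    - [0, 0, 0.005, 0, 0, 0]
    - [0, 0, 0, 0, 0, 0]

```text
time_s: 26.0
ee_pos: [0.593, -0.0158, 0.1592]
eef_rot: [3.14, -0.403, 1.679]
force: [-0.2, -1.3, 2.8]
grip_width: 0.0007
grip_force: 1.2
```

```bash
python3 g.py -0.4 0.081
```

```text
shift [-0.0007  0.0003  0.0003] rot [ 0.0027 -0.0028 -0.0019] TCP in pivot frame [-0.0003 -0.031   0.0752] q [-0.2446  0.5198  1.4247  0.3866  1.3577 -0.4656] f [-0.3327 -1.3041  2.8242]
```

The fingertips touch at r = 81 mm, which is exactly the seated length. I'll retreat and hand in.

In the tool's units: -0.03 m is -0.15, -0.01 m is -0.05.

shift_gripper:
  deltas:
    - [0, 0, -0.05, 0, 0, 0]
    - [0, 0, -0.15, 0, 0, 0]
    - [0, 0, -0.15, 0, 0, 0]
    - [0, 0, -0.15, 0, 0, 0]
    - [0, 0, 0, 0, 0, 0]
    - [0, 0, 0, 0, 0, 0]

```text
time_s: 26.6
ee_pos: [0.5969, -0.055, 0.2513]
eef_rot: [3.14, -0.403, 1.678]
force: [-1.1, -0.3, -1.0]
grip_width: 0.0003
grip_force: 0.0
```

```bash
python3 -c "
from station import ctrl, camrig, status
print(ctrl.hand_in())"
```

```text
the job is handed in; nothing more can be done
None
```

I handed the job in at about 27 s: by my measurements the model was flat in the drawer when I pushed it fully home, and the toggle is seated on its locked side; hand-in returned no verdict.

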